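Turn the scraper rack to its empty hook and hang up the scraper

TASK

First, with the scraper still in its block, turn the scraper rack without whirling it until its empty hook stands over the yellow arrow on the foot. Then lift the loose wooden-handled scraper out of the block and hang it by its hole on that hook, gently and without forcing it against the rack, so that it hangs straight down behind the hook's upturned tip with the hook still over the arrow, and let go. Do not knock the other hanging scrapers or shift the things on the table.

Things in the scene. Friction and masses are not known exactly. Their poses are not given: they have to be found in the camera images.
- rack: Turret rack for ink scrapers, fixed: round dark foot (radius 110 mm, 14 mm thick) with a 28 mm mast; origin on the mast's axis at table level, z up. A grey crown with 4 hooks turns on the mast: drum of radius 50 mm, flat top plate of radius 60 mm whose upper face is 50 mm above the axis of the hook bars. Three hooks carry scrapers like the loose one; one is empty.
- arrow (a point): Yellow arrow on the rack's foot, 94 mm from the mast axis along the rack's -x axis, 15 mm above the table. It shows the loading direction, roughly towards the robot.
- hook_mid (a point): Point on the mast axis, 155 mm above the table: the MIDDLE of the range in which the crown may be clamped. The true height of the hook bars' axis is not measured: it lies anywhere from 20 mm below to 20 mm above this point, is different every time and must be felt or seen. The crown does not slide when pressed with up to 25 N.
- carousel (a joint): Angle of the crown, rad, anticlockwise from above; 0 or 6.283 (the same place): empty hook over the arrow. Starts from 0.9 to 5.4, can turn from -1.2 to 7.5. Hooks: level 8 mm round bars 90 degrees apart, axis out to 145 mm from the mast axis, there turned up: tip's top 13 mm above the bar's axis. Friction 0.12 N m; stays where left, but a sideways push of 1-2 N on a hook turns it.
- pin_foot (a point): Point on the mast axis at table level, for the orange crank pin: an upright cylinder on the crown's top plate, on the side opposite the empty hook, its axis 36 mm from the mast axis. 18 mm in diameter, 45 mm tall; its flat top is 95 mm above the axis of the hook bars (so 230 to 270 mm above the table). It goes round with the crown.
- hung_red (a joint): Swing of the red-handled scraper on its hook, rad, 0 hanging straight, up to 0.6 either way. It is 90 degrees anticlockwise (from above) from the empty hook. The three hung scrapers' blades are 115 mm from the mast axis, square to their hooks; their handle tops 58 mm above the axis of the hook bars.
- hung_green (a joint): The same for the green-handled scraper, on the hook opposite the empty one.
- hung_white (a joint): The same for the white-handled scraper, on the hook 90 degrees clockwise from the empty one.
- block: White plastic drip block, fixed, 110 x 130 x 48 mm, with two slots along its y axis, 7 mm wide, 92 mm long, 40 mm deep; the scraper stands in the one through the origin, the other (44 mm towards +x) is empty. Origin: on the underside, under the middle of the scraper's slot.
- scraper: Loose ink scraper, about 0.2 to 0.3 kg, upright in the block. Steel blade 84 mm wide (its y), 4 mm thick (its x); pale wooden handle across its top, 90 mm wide (y), 18 mm thick (x), from 100 to 146 mm above the lower edge. Origin: middle of the blade's lower edge; z up. Both faces alike. Grip the upper part of the handle across its thickness: the fingers then clear the hook's tip.
- scraper_eye (a point): Middle of the upper edge of the hang hole, 92 mm above the blade's lower edge. The hole goes through the blade just under the handle, in the middle: 16 mm wide (y), from 70 to 92 mm above the lower edge. This upper edge rests on the hook's bar when the scraper hangs.
- tub_a: Bystander: clear tub of blue ink, 96 mm across, 70 mm tall; origin under its centre.
- tub_b: Bystander: clear tub of blue ink, 106 mm across, 80 mm tall; origin under its centre.
- tub_c: Bystander: tub with a blue lid, 96 mm across, 70 mm tall; origin under its centre.
- binder: Bystander: jar with a yellow cap, 60 mm across, 130 mm tall; origin under its centre.
- lid: Bystander: loose white tub lid, 100 mm across, 6 mm thick; origin under its centre.
- knife: Bystander: spatula lying on the table.
- brayer: Bystander: ink roller with a wooden handle lying on the table, 40 mm tall.
Mind the look-alikes: they are no part of the job. What is shaped like the scraper but red is not meant.

How it is judged:
On the way, in this order (a step that is already met when the one before it is completed fails the run):
1. the empty hook is turned over the yellow arrow (within 0.15 rad) and at rest while the scraper still stands in its block ((value of joint carousel between -0.15 and 0.15 rad or value of joint carousel between 6.133 and 6.433 rad) and velocity of joint carousel between -0.1 and 0.1 rad/s and distance of scraper from where it was at the start of the episode below 0.03 m), for 0.2 s.
2. the scraper hangs on that hook, which bears it ((value of joint carousel between -0.15 and 0.15 rad or value of joint carousel between 6.133 and 6.433 rad) and x of scraper_eye in the frame of rack between -0.14 and -0.055 m and y of scraper_eye in the frame of rack between -0.03 and 0.03 m and height (world z) of scraper_eye between 0.125 and 0.19 m and angle between scraper's own z axis and vertical below 0.2 rad and contact force between scraper and rack above 0.8 N), for 0.2 s.
At the end, for the whole second after the job is handed in: The empty hook is over the arrow within 0.15 rad; the scraper hangs on it by its hole (hole's upper edge 55-140 mm from the mast axis, within 30 mm of the arrow's line, 125-190 mm high), borne by the rack (over 0.8 N), upright within 0.2 rad, slower than 0.05 m/s, clear of the block (all of step 2 and linear speed of scraper below 0.05 m/s and contact force between scraper and block below 0.05 N); the robot touches nothing.
It fails at once if the scraper is forced or dropped against the rack (over 15 N) (contact force between scraper and rack above 15 N).
It fails at once if the rack is whirled (over 3 rad/s) (velocity of joint carousel above 3 rad/s or velocity of joint carousel below -3 rad/s).
It fails at once if another hanging scraper is knocked (swings over 0.45 rad) (value of joint any of hung_red, hung_green, hung_white above 0.45 rad or value of joint any of hung_red, hung_green, hung_white below -0.45 rad).
It fails at once if a bystander is shifted by more than 30 mm (distance of any of tub_a, tub_b, tub_c, binder, lid, knife, brayer from where it was at the start of the episode above 0.03 m).
It also fails if it takes over 72 s, if anything falls off the work surface, if the arm or the gripper's body presses on something with over 40 N, if the wrist force passes 120 N, or if a joint passes its speed limit or range.

ROBOT

A 6-joint arm with a two-finger parallel gripper is mounted at the origin on the work surface. World frame = base frame: x ahead of the robot, y to its left, z up, the work surface at z = 0. Lengths are in m, angles in rad, forces in N, time in s.
With the tool pointing down it reaches from about 0.325 to 0.9 m from the base axis. Payload 6.1 kg.
Tool frame: the origin (TCP) lies at the very end of the fingers, on their centre line; the grasp point (between the pads) lies 19 mm behind it; z points along the fingers, x is the direction in which the jaws open and shut, and the axes are right-handed (so a half turn about z gives the same grasp; the last joint's range is limited). The gripper opens to 85 mm and grips with 20 to 120 N. Pads are 22 mm wide; open, the fingers measure 114 mm over their backs; the gripper's body (76 mm by 85 mm) begins 54 mm behind the grasp point. The pads swing forward as they close: fully open they stand 13 mm farther back than shut.
Start: joints at [-1.363, 0.22, 1.526, -0, 1.395, -0.126], TCP at [0.205, -0.59, 0.231] pointing down, gripper open.
Joint ranges: [-2.98, 2.98], [-0.91, 2.08], [0.09, 2.57], [-1.24, 4.39], [0.2, 2.65], [-2.68, 2.68]. Speed limits (rad/s): [2.57, 2.57, 3.01, 3.14, 3.14, 3.14].

INTERFACE

Orientations are given as a unit quaternion [w, x, y, z].
In Python, from bench import manip, vision gives the robot as it stands.
- The arm moves only by the tool step_arm, never from a script. Its argument "plan" is a list of rows, each a list of 7 numbers: the turn, a rotation vector about the tool's x, y, z in units of 5 degrees (1.0 is 5 degrees), then the shift along the tool's x, y, z in units of 25 mm (1.0 is 25 mm), then the closure, from -1 (fully open) to 1 (shut). A call has 1 to 12 rows; each row shifts and turns the pose as measured when the row begins, along the tool's axes as they then stand; what a row does not reach is not made up. A row lasts 1/10 s, in which the tool goes at most 50 mm and 8.59 degrees, less where a joint would pass 70% of its speed; a pose out of reach is approached as far as the arm can. A call is refused whole if a number of a shift passes 1 or a number of a turn 1, either way. A call with a gripper value outside its range is refused whole. The fingers move at their own pace and stop on an object; "squeeze" is the grip in N (left out, the last holds). Time passes only in rows, so rows that do not move let the fingers close. It gives the time, the measured TCP pose, the force and the opening at its end, in the units of the state.
- manip.get_obs(): the state, without advancing time (a new reading comes with each control period).
- vision.capture(name): name is "scene" or "side" or "wrist"; returns a dict with "img" (480x640x3 uint8, red, green, blue), "fovy" (degrees; the focal length in pixels is half the picture's height over the tangent of half this angle, whatever the lens; pixels are square), "cx", "cy" (the principal point, pixels), "k1" (the pictures are not rectified: a ray, as slopes to the right and down, at radius r is drawn at 1 + k1 r^2 times it, then the intrinsics apply), "origin" and "orientation" of the camera in the world. Camera axes: x right, y down, z forward; pixel columns grow to the right and rows downward; lengths in m; the calibration is good to about 2 mm. A picture is of the moment at which its call begins. There is no depth.
- manip.job_done(): hands the job in, once; it reports no verdict.
The state is a dict: "time": time; "joint_positions": joint angles; "qvel": joint speeds; "joint_efforts": joint torques, N m; "ee_pos": TCP position; "tcp_rot": TCP orientation; "wrist_force": force on the tool from outside, world axes, zero at the start; "moment": the same for the moment, N m; "gripper_width": opening from 0.0 (shut) to 1.0 (fully open).
Only numpy, scipy, OpenCV 4.12 (cv2) and the standard library are available. Lean on these libraries where they do the work, as an engineer would, in place of code of your own. Each camera call takes 0.05 s, during which the arm holds its last target. There are 200 camera calls.

## Working session

There is one attempt and no reset: what is moved stays moved. The work goes in short steps, Python scripts to look and compute and a tool call to move; the robot and the scene stay as the last step left them, time stands still between calls to the robot, and variables do not carry over. Pictures are saved under pics/ and viewed, about 8 in all and at most 12, crops included, and the job is handed in when it is done.

Besides the shell and the picture viewer there is one more tool, called after "Emit:" by a JSON object that holds its "api" and its "payload". step_arm: Moves the arm, as the interface text tells. Its arguments: {"type":"object","properties":{"plan":{"type":"array"},"squeeze":{"type":"number"}},"required":["plan"]}

```bash
mkdir -p pics; ls; cat > h.py <<'E'
import numpy as np, cv2
from scipy.spatial.transform import Rotation as R
from bench import manip, vision
def rot(q): return R.from_quat([q[1],q[2],q[3],q[0]]).as_matrix()
def cam(c):
    f=240/np.tan(np.radians(c['fovy'])/2)
    return f,np.array(c['origin']),rot(c['orientation'])
def ray(c,u,v):
    f,o,M=cam(c); d=np.array([(u-c['cx'])/f,(v-c['cy'])/f]); x=d.copy()
    for _ in range(30): x=d/(1+c['k1']*(x@x))
    w=M@np.array([x[0],x[1],1]); return o,w/np.linalg.norm(w)
def plane(c,u,v,z):
    o,w=ray(c,u,v); return o+w*(z-o[2])/w[2]
def proj(c,p):
    f,o,M=cam(c); q=M.T@(np.array(p)-o); x=q[:2]/q[2]; x=x*(1+c['k1']*(x@x))
    return x*f+[c['cx'],c['cy']]
def tri(r1,r2):
    (a,u),(b,v)=r1,r2; s=np.linalg.lstsq(np.c_[u,-v],b-a,rcond=None)[0]
    p,q=a+u*s[0],b+v*s[1]; return (p+q)/2,np.linalg.norm(p-q)
def save(c,n,box=None,k=1):
    im=c['img'][...,::-1]
    if box: im=im[box[1]:box[3],box[0]:box[2]]
    cv2.imwrite('pics/'+n,cv2.resize(im,None,fx=k,fy=k,interpolation=cv2.INTER_CUBIC))
E
python3 - <<'E'
from h import *
import pickle
for n in('scene','side'):
    c=vision.capture(n); save(c,n+'0.png'); pickle.dump(c,open(n+'0.pkl','wb')); print(n,c['fovy'],c['k1'],c['origin'],rot(c['orientation'])[:,2])
print(manip.get_obs())
E
```

```text
pics
scene 47.02729634965074 -0.12771648726075102 [ 1.45245652 -0.30465333  1.50813913] [-0.53216401  0.17699376 -0.82793398]
side 45.208069073605486 -0.18984751170506847 [-0.25841991  0.91038349  1.29391497] [ 0.47740164 -0.52567425 -0.70409819]
{'time': 0.1, 'joint_positions': array([-1.36311235e+00,  2.21167659e-01,  1.52748198e+00, -3.11654958e-05,
        1.39470607e+00, -1.26076208e-01]), 'qvel': array([-6.63507682e-04, -7.41376449e-04, -2.51210760e-03,  1.44930988e-04,
       -1.36055692e-05, -2.97484710e-04]), 'joint_efforts': array([ 1.09658638e-03, -4.98242033e+01, -3.90545511e+01, -2.49987943e-04,
        5.61473222e-03,  2.44586568e-05]), 'ee_pos': array([ 0.20463693, -0.58997658,  0.23030379]), 'tcp_rot': array([-5.86109083e-04,  8.14739888e-01, -5.79825954e-01, -6.58639057e-04]), 'wrist_force': array([-0.36411957, -0.48675315, -0.55320514]), 'moment': array([-0.04389097, -0.00579662,  0.03093851]), 'gripper_width': 0.9991523277820797}
```

View pics/scene0.png

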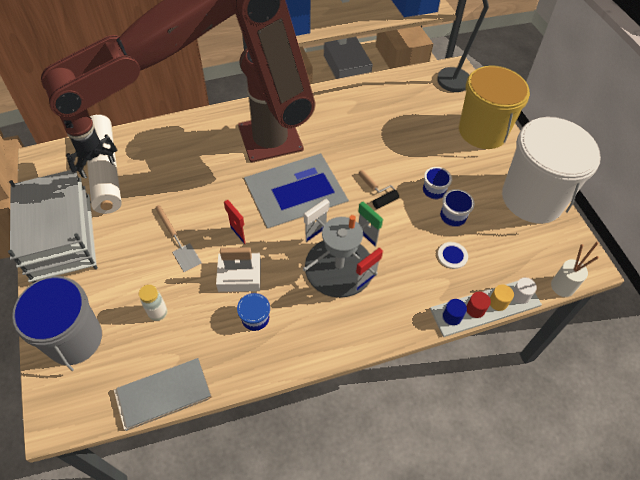

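View pics/side0.png

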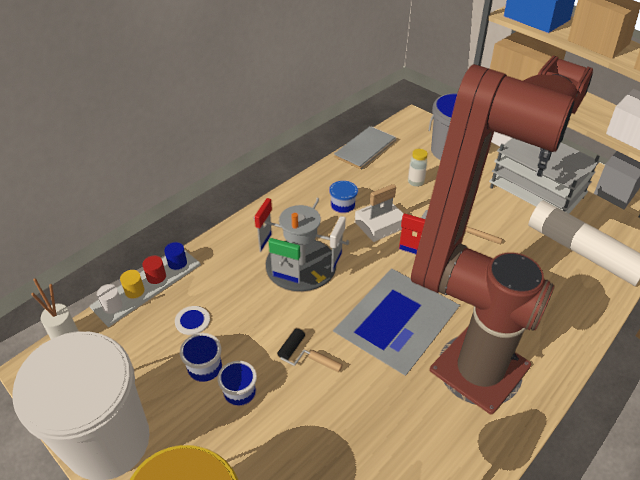

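Scene: rack around (342,262), the white block with the pale-handled scraper at (238,262), and a red look-alike at (235,222). The orange pin is at (351,222), with the yellow arrow visible in side at (318,277). I'll enlarge both views.

```bash
python3 - <<'E'
from h import *
import pickle
a=pickle.load(open('scene0.pkl','rb'));b=pickle.load(open('side0.pkl','rb'))
A=a['img'][185:310,195:395,::-1];B=b['img'][175:300,235:435,::-1]
cv2.imwrite('pics/crop0.png',np.vstack([cv2.resize(x,(480*1,300),interpolation=cv2.INTER_CUBIC) for x in(A,B)]))
E
```

```text
(no output)
```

View pics/crop0.png

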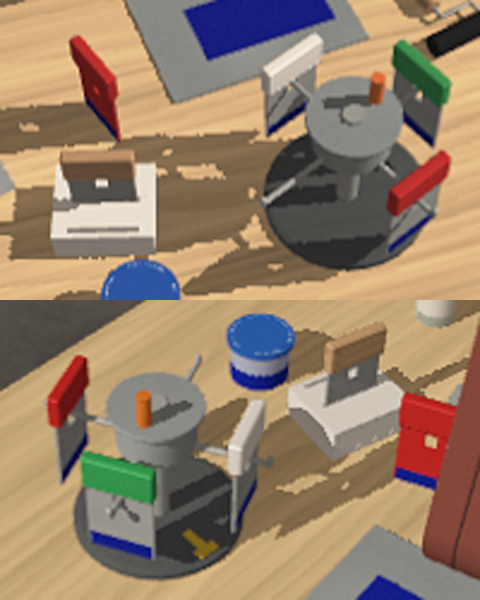

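```bash
cat >> h.py <<'E'
def blob(c,lo,hi,box):
    hsv=cv2.cvtColor(c['img'],cv2.COLOR_RGB2HSV); m=cv2.inRange(hsv,np.array(lo),np.array(hi))
    k=np.zeros_like(m); k[box[1]:box[3],box[0]:box[2]]=1; m=m*k
    n,l,s,ce=cv2.connectedComponentsWithStats(m); 
    if n<2: return None,None,m
    i=1+np.argmax(s[1:,4]); return ce[i],s[i],(l==i).astype(np.uint8)
E
python3 - <<'E'
from h import *
import pickle
from scipy.optimize import least_squares
a=pickle.load(open('scene0.pkl','rb'));b=pickle.load(open('side0.pkl','rb'))
# foot circle
for c,box in((a,(295,230,385,300)),(b,(262,230,345,290))):
    ce,s,m=blob(c,(0,0,20),(180,90,95),box)
    cs=max(cv2.findContours(m,0,cv2.CHAIN_APPROX_NONE)[0],key=len); h=cv2.convexHull(cs)[:,0]
    P=np.array([plane(c,u,v,0.014)[:2] for u,v in cs[:,0]])
    # robust circle centre, radius fixed
    r=least_squares(lambda q:np.linalg.norm(P-q,axis=1)-.11,P.mean(0),loss='cauchy',f_scale=.003)
    print('foot',s,r.x,np.median(abs(r.fun)))
ce,s,m=blob(b,(15,120,80),(35,255,255),(305,260,335,292));print('arrow',ce,s,plane(b,*ce,.015))
v,u=np.nonzero(m);Q=np.array([plane(b,x,y,.015)[:2] for x,y in zip(u,v)]);print('arrow dir',np.cov(Q.T)*1e6)
res=[]
for c,box in((a,(335,205,370,240)),(b,(285,205,305,232))):
    ce,s,m=blob(c,(5,150,100),(16,255,255),box);print('pin',ce,s);res.append(ray(c,*ce))
print('pin mid',tri(*res))
res=[]
for c,box in((a,(215,240,260,265)),(b,(365,180,402,212))):
    ce,s,m=blob(c,(5,50,80),(25,200,255),box);print('handle',ce,s);res.append(ray(c,*ce))
    r=cv2.minAreaRect(np.argwhere(m)[:,::-1].astype(np.float32));print(r)
print('handle mid',tri(*res))
for c,q in((a,(268/2.4+195,202/2.4+185)),(b,(198/2.4+235,57/2.4+175))):
  for z in(.135,.155,.175):print('tip',z,plane(c,*q,z+.009))
E
```

```text
foot [ 305  240   64   58 2365] [0.61846952 0.06296935] 0.008717770900748573
foot [ 266  230   70   60 1673] [0.6095087  0.06414302] 0.01099095106495973
arrow [318.08433735 276.45783133] [311 271  15  12  83] [0.53201224 0.07139078 0.015     ]
arrow dir [[197.11051629 -13.24660164]
 [-13.24660164  52.80901964]]
pin [351.65151515 221.16666667] [349 215   7  13  66]
pin [294.5 220. ] [292 213   6  15  86]
pin mid (array([0.5995384 , 0.09761291, 0.21702219]), np.float64(0.0009865461251874666))
handle [235.53262159 249.37366548] [215 240  45  25 843]
((237.0, 252.0), (24.0, 44.0), 90.0)
handle [383.03614458 192.06462212] [365 180  37  32 913]
((383.0, 195.5), (31.0, 36.0), 90.0)
handle mid (array([ 0.54951512, -0.24113173,  0.14572828]), np.float64(0.0009634133132244015))
tip 0.135 [ 0.67424923 -0.06087697  0.144     ]
tip 0.155 [ 0.68565873 -0.06445104  0.164     ]
tip 0.175 [ 0.69706823 -0.0680251   0.184     ]
tip 0.135 [ 0.67568511 -0.07548686  0.144     ]
tip 0.155 [ 0.6594386  -0.05834002  0.164     ]
tip 0.175 [ 0.6431921  -0.04119318  0.184     ]
```

Emit:
{"api": "step_arm", "payload": {"plan": [[0, 0, 0, 0, 0, -1, -1], [0, 0, 0, 0, 0, -1, -1], [0, 0, 0, 0, 0, -1, -1], [0, 0, 0, 0, 0, -1, -1], [0, 0, 0, 0, 0, -1, -1], [0, 0, 0, 0, 0, -1, -1], [0, 0, 0, 0, 0, -1, -1]]}}

```text
time: 0.8
ee_pos: [0.204, -0.587, 0.4002]
tcp_rot: [-0.007, 0.815, -0.58, -0.008]
wrist_force: [-0.0, -0.9, 0.3]
gripper_width: 1.002
```

Emit:
{"api": "step_arm", "payload": {"plan": [[0, 0, 0, -0.8, -1, 0, -1], [0, 0, 0, -0.8, -1, 0, -1], [0, 0, 0, -0.8, -1, 0, -1], [0, 0, 0, -0.8, -1, 0, -1], [0, 0, 0, -0.8, -1, 0, -1], [0, 0, 0, -0.8, -1, 0, -1], [0, 0, 0, -0.8, -1, 0, -1], [0, 0, 0, -0.8, -1, 0, -1], [0, 0, 0, -0.8, -1, 0, -1], [0, 0, 0, -0.8, -1, 0, -1], [0, 0, 0, -0.8, -1, 0, -1], [0, 0, 0, -0.8, -1, 0, -1]]}}

```text
time: 2.0
ee_pos: [0.4132, -0.253, 0.404]
tcp_rot: [-0.007, 0.812, -0.583, -0.009]
wrist_force: [1.4, 0.1, 0.5]
gripper_width: 1.002
```

```bash
python3 - <<'E'
from h import *
import pickle
c=vision.capture('wrist'); save(c,'w1.png'); pickle.dump(c,open('w1.pkl','wb')); print(c['origin'],c['fovy'],c['k1'])
o=manip.get_obs();print(o['ee_pos'],o['joint_positions'],o['tcp_rot'],o['time'])
M=rot(o['tcp_rot']);print('cam in tool',M.T@(np.array(c['origin'])-o['ee_pos']))
E
```

```text
[ 0.48078553 -0.23359709  0.54625224] 67.54324784574169 0.01223056339457435
[ 0.41528037 -0.24934977  0.40424071] [-0.71452576 -0.16078796  1.59867909  0.01562712  1.72412683  0.52959861] [-0.00864347  0.81326073 -0.58175844 -0.00945448] 2.05
cam in tool [ 0.00263863 -0.06751636 -0.14191873]
```

View pics/w1.png

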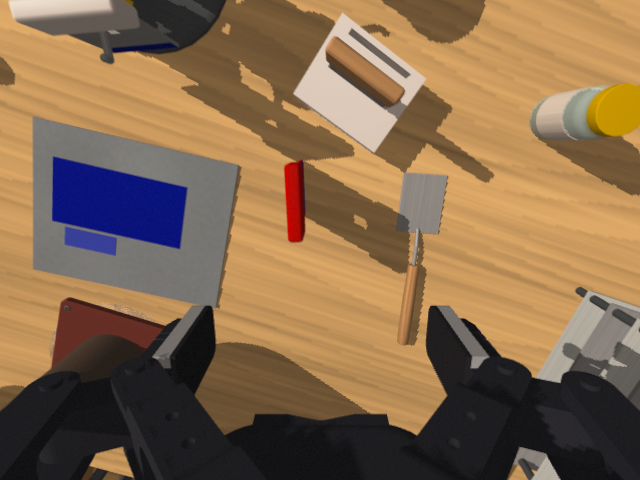

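Wrist view: white block with corners (343,13), (425,82), (376,153), (293,93), with the wooden handle from (330,42) to (402,98). The red look-alike at (294,200) is a separate red piece, so it isn't meant.

```bash
python3 - <<'E'
from h import *
import pickle
c=pickle.load(open('w1.pkl','rb'))
B=np.array([plane(c,u,v,.048)[:2] for u,v in((343,13),(425,82),(376,153),(293,93))]);print(B,np.linalg.norm(np.diff(np.r_[B,B[:1]],axis=0),axis=1),B.mean(0))
d=B[1]-B[0]+B[2]-B[3];print('long dir',np.degrees(np.arctan2(d[1],d[0])))
ce,s,m=blob(c,(5,90,60),(14,255,255),(320,30,410,110));r=cv2.minAreaRect(np.argwhere(m)[:,::-1].astype(np.float32));print(ce,s,r)
q=cv2.boxPoints(r);H=np.array([plane(c,u,v,.154)[:2] for u,v in q]);print(H,H.mean(0))
print('red',plane(c,294,200,.14),plane(c,294,200,.0))
a=pickle.load(open('scene0.pkl','rb'))
print('handle tri from crop',tri(ray(a,195+98/2.4,185+155/2.4),ray(c,365,69)))
E
```

```text
[[ 0.62423037 -0.20155235]
 [ 0.58514159 -0.32562151]
 [ 0.48438769 -0.29867741]
 [ 0.51985232 -0.17079437]] [0.13008108 0.10429445 0.1327095  0.10881558] [ 0.55340299 -0.24916141]
long dir -106.48364219041682
[362.99288451  72.69567597] [ 326   37   79   70 1827] ((362.5329895019531, 72.53805541992188), (90.937255859375, 25.530405044555664), 37.77568817138672)
[[ 0.55269331 -0.19784561]
 [ 0.57404268 -0.20662491]
 [ 0.55006092 -0.29142159]
 [ 0.52751424 -0.28370855]] [ 0.55107779 -0.24490016]
red [ 0.40543049 -0.2172447   0.14      ] [ 0.37946212 -0.21160945  0.        ]
handle tri from crop (array([ 0.555361  , -0.24326099,  0.15396952]), np.float64(0.004169231868697431))
```

Emit:
{"api": "step_arm", "payload": {"plan": [[0, 0, 0, -0.9, -0.95, 0, -1], [0, 0, 0, -0.9, -0.95, 0, -1], [0, 0, 0, -0.9, -0.95, 0, -1], [0, 0, 0, -0.9, -0.95, 0, -1], [0, 0, 0, -0.9, -0.95, 0, -1], [0, 0, 0, -0.9, -0.95, 0, -1], [0, 0, 0, -0.9, -0.95, 0, -1], [0, 0, 0, -0.9, -0.95, 0, -1], [0, 0, 0, -0.9, -0.95, 0, -1], [0, 0, 0, -0.9, -0.95, 0, -1], [0, 0, 0, -0.9, -0.95, 0, -1], [0, 0, 0, -0.9, -0.95, 0, -1]]}}

```text
time: 3.25
ee_pos: [0.6017, 0.1101, 0.4059]
tcp_rot: [-0.006, 0.813, -0.583, -0.013]
wrist_force: [0.4, -0.4, 0.8]
gripper_width: 0.998
```

Emit:
{"api": "step_arm", "payload": {"plan": [[0, 0, -1, 0, 0, 0, -1], [0, 0, -1, 0, 0, 0, -1], [0, 0, -1, 0, 0, 0, -1], [0, 0, -1, 0, 0, 0, -1], [0, 0, -1, 0, 0, 0, -1], [0, 0, -1, 0, 0, 0, -1], [0, 0, -1, 0, 0, 0, -1], [0, 0, -1, 0, 0, 0, -1], [0, 0, -1, 0, 0, 0, -1], [0, 0, -1, 0, 0, 0, -1]]}}

```text
time: 4.25
ee_pos: [0.6016, 0.1139, 0.3972]
tcp_rot: [-0.01, 0.986, -0.164, -0.016]
wrist_force: [0.5, -0.3, 0.8]
gripper_width: 1.0
```

Emit:
{"api": "step_arm", "payload": {"plan": [[0, 0, -1, 0, 0, 0, -1], [0, 0, -1, 0, 0, 0, -1], [0, 0, -1, 0, 0, 0, -1], [0, 0, -1, 0, 0, 0, -1], [0, 0, -1, 0, 0, 0, -1], [0, 0, -1, 0, 0, 0, -1], [0, 0, -1, 0, 0, 0, -1], [0, 0, -1, 0, 0, 0, -1], [0, 0, -1, 0, 0, 0, -1], [0, 0, -1, 0, 0, 0, -1]]}}

```text
time: 5.25
ee_pos: [0.6004, 0.1116, 0.3903]
tcp_rot: [-0.018, 0.958, 0.286, -0.016]
wrist_force: [-0.5, -0.2, -0.7]
gripper_width: 0.998
```

```bash
cat >> h.py <<'E'
def st():
    o=manip.get_obs(); M=rot(o['tcp_rot']); y=np.degrees(np.arctan2(M[1,0],M[0,0]))
    # small turn (tool axes, 5deg units) that puts tool z straight down
    t=np.cross([0,0,1],M.T@[0,0,-1]); t=np.degrees(t)/5
    print('t',round(o['time'],2),'pos',np.round(o['ee_pos'],4),'yaw',round(y,2),'level',np.round(t,2),'F',np.round(o['wrist_force'],1),'M',np.round(o['moment'],2),'w',round(o['gripper_width'],3),'j',np.round(o['joint_positions'],2))
    return o,M
def go(M,p,q): print('shift units',np.round(M.T@(np.array(q)-p)/.025,2))
E
python3 - <<'E'
from h import *
import pickle
c=vision.capture('wrist'); save(c,'w2.png'); pickle.dump(c,open('w2.pkl','wb'))
st()
E
```

```text
t 5.3 pos [0.6004 0.1115 0.3901] yaw 33.51 level [-0.49  0.23  0.  ] F [ 0.2 -0.6  1.3] M [-0.   -0.04 -0.03] w 0.997 j [ 0.04  0.16  1.3   0.03  1.72 -0.54]
```

View pics/w2.png

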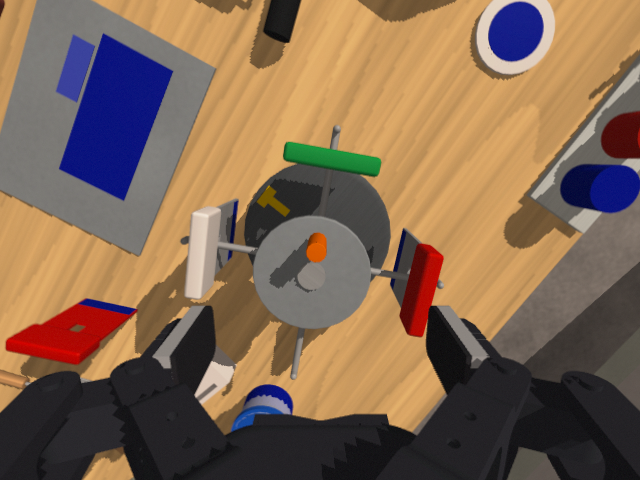

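```bash
python3 - <<'E'
from h import *
import pickle
c=pickle.load(open('w2.pkl','rb'));a=pickle.load(open('scene0.pkl','rb'));b=pickle.load(open('side0.pkl','rb'))
ce,s,m=blob(c,(18,100,60),(35,255,255),(250,180,300,225));print('arrow',ce,s,plane(c,*ce,.015))
v,u=np.nonzero(m);Q=np.array([plane(c,x,y,.015)[:2] for x,y in zip(u,v)]);w,V=np.linalg.eigh(np.cov(Q.T));d=V[:,1];d=d*-np.sign(d[0]);print('arrow axis',np.degrees(np.arctan2(d[1],d[0])),np.sqrt(w))
t=(Q-Q.mean(0))@d;print('extent',t.min(),t.max(),'mean',Q.mean(0)); A=Q.mean(0)
print('mast via arrow',A-d*.094)
# plate edge: radial rays outwards from (312,271)
g=cv2.cvtColor(c['img'],cv2.COLOR_RGB2HSV)
ce,s,m=blob(c,(0,0,95),(180,60,200),(245,205,380,335));print('plate',ce,s)
cs=max(cv2.findContours(m,0,cv2.CHAIN_APPROX_NONE)[0],key=len);e=cv2.fitEllipse(cv2.convexHull(cs));print(e)
for z in(.175,.185,.195,.205,.215):
  p=plane(c,*e[0],z);P=np.array([plane(c,*q[0],z)[:2] for q in cv2.convexHull(cs)]);print(z,p,np.median(np.linalg.norm(P-p[:2],axis=1)))
ce,s,m=blob(c,(5,150,80),(16,255,255),(300,225,335,270));print('pin',ce,s)
for z in(.23,.24,.25):print(plane(c,318,240,z))
print('empty tip',[plane(c,295,376,z+.013) for z in(.135,.145,.155)],'tri',tri(ray(c,295,376),ray(a,306.7,269)),tri(ray(c,295,376),ray(b,317.5,198.75)))
E
```

```text
arrow [272.01635514 200.96495327] [257 185  33  32 428] [0.53266779 0.0703031  0.015     ]
arrow axis 173.158541845868 [0.00714939 0.01364801]
extent -0.028564816367386867 0.01890295134744072 mean [0.53271782 0.07027753]
mast via arrow [0.6260485  0.05908002]
plate [313.42553425 273.44131507] [ 245  216  135  113 9125]
((310.4329528808594, 271.1769104003906), (110.38262939453125, 129.33639526367188), 98.60706329345703)
0.175 [0.61518209 0.05943937 0.175     ] 0.06425956816660666
0.185 [0.61379501 0.06244421 0.185     ] 0.06247683562756111
0.195 [0.61240793 0.06544904 0.195     ] 0.06069410308851561
0.205 [0.61102086 0.06845387 0.205     ] 0.05891137054946999
0.215 [0.60963378 0.07145871 0.215     ] 0.05712863801042443
pin [316.39370079 247.40354331] [306 233  21  29 508]
[0.59752148 0.10364595 0.23      ]
[0.59646282 0.1057446  0.24      ]
[0.59540416 0.10784324 0.25      ]
empty tip [array([ 0.67631745, -0.07207485,  0.148     ]), array([ 0.67344916, -0.0658851 ,  0.158     ]), array([ 0.67058088, -0.05969536,  0.168     ])] tri (array([ 0.67667713, -0.06493799,  0.15435287]), np.float64(0.007422126661450663)) (array([ 0.67812526, -0.07717004,  0.14103805]), np.float64(0.0014504212866020916))
```

```bash
python3 - <<'E'
from h import *
import pickle
from scipy.optimize import least_squares
c=pickle.load(open('w2.pkl','rb'))
for z in(.15,.155,.16):
  X=plane(c,313.7,262.8,z);T=[plane(c,*q,z)-X for q in((295,376),(439,285),(336,128),(185,240))]
  print(z,X,[(round(np.hypot(*t[:2]),4),round(np.degrees(np.arctan2(t[1],t[0])),1)) for t in T])
ce,s,m=blob(c,(0,0,10),(180,120,80),(240,150,395,260))
cs=np.vstack(cv2.findContours(m,0,cv2.CHAIN_APPROX_NONE)[0])[:,0];
P=np.array([plane(c,u,v,.014)[:2] for u,v in cs]);
r=least_squares(lambda q:np.linalg.norm(P-q,axis=1)-.11,[.62,.063],loss='cauchy',f_scale=.001);print('foot',s,r.x,(abs(r.fun)<.003).mean())
E
```

```text
0.15 [0.61634546 0.06223162 0.15      ] [(np.float64(0.1457), np.float64(-65.9)), (np.float64(0.1437), np.float64(23.2)), (np.float64(0.1457), np.float64(114.0)), (np.float64(0.145), np.float64(-156.9))]
0.155 [0.61568181 0.06360037 0.155     ] [(np.float64(0.1438), np.float64(-65.9)), (np.float64(0.1418), np.float64(23.2)), (np.float64(0.1438), np.float64(114.0)), (np.float64(0.1432), np.float64(-156.9))]
0.16 [0.61501816 0.06496913 0.16      ] [(np.float64(0.1419), np.float64(-65.9)), (np.float64(0.1399), np.float64(23.2)), (np.float64(0.142), np.float64(114.0)), (np.float64(0.1413), np.float64(-156.9))]
foot [ 244  163  146   97 7156] [0.61683373 0.05521224] 0.48009367681498827
```

Emit:
{"api": "step_arm", "payload": {"plan": [[-0.5, 0.2, 1, 0, 0, 0, 1], [0, 0, 0.9, 0, 0, 0.5, 1], [0, 0, 0, -0.2, 0.5, 0.8, 1], [0, 0, 0, 0, 0, 0.8, 1], [0, 0, 0, 0, 0, 0.8, 1], [0, 0, 0, 0, 0, 0.5, 1], [0, 0, 0, 0, 0, 0, 1]]}}

```text
time: 6.0
ee_pos: [0.6002, 0.0961, 0.3004]
tcp_rot: [0.002, 0.98, 0.199, -0.002]
wrist_force: [-0.1, 0.4, -0.5]
gripper_width: -0.001
```

```bash
python3 - <<'E'
from h import *
o,M=st(); go(M,o['ee_pos'],[.600,.097,.265])
E
```

```text
t 6.0 pos [0.6002 0.0961 0.3004] yaw 22.95 level [ 0.04  0.06 -0.  ] F [-0.1  0.4 -0.5] M [ 0.01  0.02 -0.01] w -0.001 j [ 0.03  0.15  1.48 -0.    1.52 -0.37]
shift units [ 0.01 -0.04  1.41]
```

Emit:
{"api": "step_arm", "payload": {"plan": [[0, 0, 0, 0, 0, 0.8, 1], [0, 0, 0, 0, 0, 0.8, 1], [0, 0, 0, 0, 0, 0.3, 1], [0, 0, 0, 0, 0, 0, 1]]}}

```text
time: 6.4
ee_pos: [0.6017, 0.0959, 0.2551]
tcp_rot: [0.002, 0.98, 0.198, -0.0]
wrist_force: [0.4, 0.2, -0.5]
gripper_width: -0.0
```

Emit:
{"api": "step_arm", "payload": {"plan": [[0, 0, 0, 0, 0, 0.1, 1], [0, 0, 0, 0, 0, 0.1, 1], [0, 0, 0, 0, 0, 0.1, 1], [0, 0, 0, 0, 0, 0.1, 1]]}}

```text
time: 6.8
ee_pos: [0.6039, 0.0961, 0.2492]
tcp_rot: [0.003, 0.98, 0.198, 0.003]
wrist_force: [0.5, 0.7, -0.5]
gripper_width: 0.003
```

Emit:
{"api": "step_arm", "payload": {"plan": [[0, 0, 0, 0, 0, 0.08, 1], [0, 0, 0, 0, 0, 0.08, 1], [0, 0, 0, 0, 0, 0.08, 1]]}}

```text
time: 7.1
ee_pos: [0.6042, 0.096, 0.2433]
tcp_rot: [0.003, 0.98, 0.198, 0.003]
wrist_force: [0.1, -1.2, -0.9]
gripper_width: 0.001
```

Emit:
{"api": "step_arm", "payload": {"plan": [[0, 0, 0, -0.05, 0, 0.08, 1], [0, 0, 0, -0.05, 0, 0.08, 1]]}}

```text
time: 7.3
ee_pos: [0.6018, 0.095, 0.2388]
tcp_rot: [0.003, 0.98, 0.198, 0.003]
wrist_force: [0.8, 0.0, -0.9]
gripper_width: -0.004
```

Emit:
{"api": "step_arm", "payload": {"plan": [[0, 0, 0, 0, 0, 0.06, 1], [0, 0, 0, 0, 0, 0.06, 1]]}}

```text
time: 7.5
ee_pos: [0.6019, 0.0954, 0.2374]
tcp_rot: [0.003, 0.98, 0.198, 0.004]
wrist_force: [-3.5, 0.3, 11.0]
gripper_width: -0.004
```

Emit:
{"api": "step_arm", "payload": {"plan": [[0, 0, 0, 0, 0, 0.06, 1], [0, 0, 0, 0, 0, 0.06, 1]]}}

```text
time: 7.7
ee_pos: [0.6021, 0.0955, 0.2375]
tcp_rot: [0.003, 0.98, 0.198, 0.005]
wrist_force: [-3.9, -0.8, 7.6]
gripper_width: 0.002
```

Emit:
{"api": "step_arm", "payload": {"plan": [[0, 0, 0, 0, 0, -0.6, 1], [0, 0, 0, 0, 0, -0.6, 1], [0, 0, 0, 0, 0, 0, -1], [0, 0, 0, 0, 0, 0, -1], [0, 0, 0, 0, 0, 0, -1], [0, 0, 0, 0, 0, 0, -1], [0, 0, 0, 0, 0, 0, -1]]}}

```text
time: 8.4
ee_pos: [0.6021, 0.0955, 0.2704]
tcp_rot: [0.003, 0.98, 0.198, 0.006]
wrist_force: [-0.1, -0.5, -0.3]
gripper_width: 0.849
```

```bash
python3 - <<'E'
from h import *
import pickle
o,M=st(); go(M,o['ee_pos'],[.602,.095,.215])
c=vision.capture('wrist'); save(c,'w3.png'); pickle.dump(c,open('w3.pkl','wb'))
for p in([.6024,.0939,.2375],[.6,.097,.2375]):print(proj(c,p))
E
```

```text
t 8.4 pos [0.6021 0.0955 0.2704] yaw 22.82 level [ 0.1  -0.11  0.  ] F [-0.1 -0.5 -0.3] M [-0.06 -0.02 -0.02] w 0.849 j [ 0.03  0.15  1.53 -0.    1.45 -0.37]
shift units [-0.04 -0.    2.22]
[321.98417371 285.08217322]
[320.06730169 278.39149609]
```

View pics/w3.png

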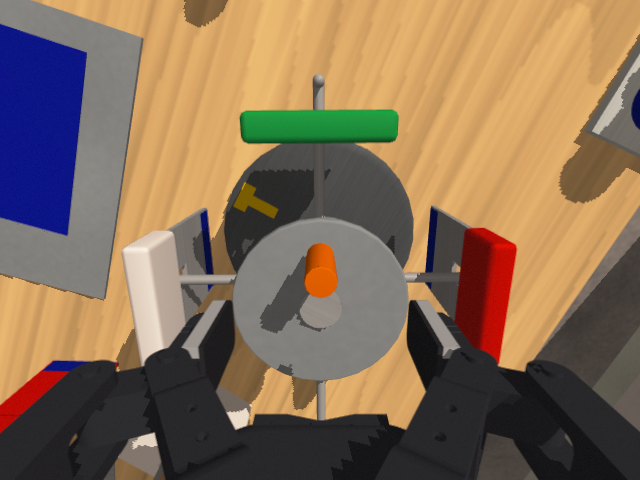

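Emit:
{"api": "step_arm", "payload": {"plan": [[0.1, -0.1, 0, 0, 0, 0.6, -1], [0, 0, 0, 0, 0, 0.6, -0.5], [0, 0, 0, 0, 0, 0.5, 0], [0, 0, 0, 0, 0, 0.4, 0.2], [0, 0, 0, 0, 0, 0.1, 0.4], [0, 0, 0, 0, 0, 0, 0.45], [0, 0, 0, 0, 0, 0, 0.45]]}}

```text
time: 9.15
ee_pos: [0.6002, 0.0954, 0.2065]
tcp_rot: [-0.001, 0.98, 0.198, -0.003]
wrist_force: [0.6, -0.3, 0.1]
gripper_width: 0.275
```

```bash
python3 - <<'E'
from h import *
o,M=st(); print('mast in tool',M.T@(np.array([.6153,.0623,.215])-o['ee_pos']))
E
```

```text
t 9.15 pos [0.6002 0.0954 0.2065] yaw 22.81 level [-0.04  0.06  0.  ] F [ 0.6 -0.3  0.1] M [ 0.03 -0.01 -0.05] w 0.275 j [ 0.03  0.2   1.59  0.    1.35 -0.37]
mast in tool [ 0.00101674  0.0363286  -0.00867324]
```

Emit:
{"api": "step_arm", "payload": {"plan": [[0, 0, 0.3, 0.04, 0, -0.3, 0.45], [0, 0, 0.5, 0.06, 0, 0, 0.45], [0, 0, 0.7, 0.09, 0, 0, 0.45], [0, 0, 0.8, 0.1, 0, 0, 0.45], [0, 0, 0.8, 0.1, 0, 0, 0.45], [0, 0, 0.8, 0.1, 0, 0, 0.45], [0, 0, 0.8, 0.1, 0, 0, 0.45], [0, 0, 0.8, 0.1, 0, 0, 0.45], [0, 0, 0.6, 0.08, 0, 0, 0.45], [0, 0, 0.4, 0.05, 0, 0, 0.45]]}}

```text
time: 10.15
ee_pos: [0.6165, 0.0977, 0.2202]
tcp_rot: [0.001, 0.995, -0.102, -0.008]
wrist_force: [-2.6, 0.1, -2.6]
gripper_width: 0.273
```

```bash
python3 - <<'E'
from h import *
o,M=st(); print('mast in tool',M.T@(np.array([.6153,.0623,.215])-o['ee_pos']))
E
```

```text
t 10.15 pos [0.6165 0.0977 0.2202] yaw -11.67 level [ 0.05  0.19 -0.  ] F [-2.6  0.1 -2.6] M [0.02 0.45 0.03] w 0.273 j [ 0.03  0.24  1.53 -0.    1.39  0.24]
mast in tool [0.00609006 0.03488964 0.00522919]
```

Emit:
{"api": "step_arm", "payload": {"plan": [[0, 0.1, 0.4, 0.15, 0, 0.2, 0.45], [0, 0, 0.7, 0.12, 0, 0, 0.45], [0, 0, 0.8, 0.13, 0, 0, 0.45], [0, 0, 0.8, 0.12, 0, 0, 0.45], [0, 0, 0.8, 0.12, 0, 0, 0.45], [0, 0, 0.8, 0.12, 0, 0, 0.45], [0, 0, 0.8, 0.12, 0, 0, 0.45], [0, 0, 0.8, 0.12, 0, 0, 0.45], [0, 0, 0.8, 0.12, 0, 0, 0.45], [0, 0, 0.8, 0.12, 0, 0, 0.45], [0, 0, 0.6, 0.08, 0, 0, 0.45], [0, 0, 0.3, 0.04, 0, 0, 0.45]]}}

```text
time: 11.35
ee_pos: [0.6373, 0.0894, 0.2209]
tcp_rot: [0.003, 0.883, -0.469, -0.014]
wrist_force: [-2.1, 1.9, -2.3]
gripper_width: 0.274
```

```bash
python3 - <<'E'
from h import *
o,M=st(); print('mast in tool',M.T@(np.array([.6153,.0623,.215])-o['ee_pos']))
E
```

```text
t 11.35 pos [0.6373 0.0894 0.2209] yaw -56.01 level [ 0.22  0.26 -0.  ] F [-2.1  1.9 -2.3] M [0.29 0.32 0.02] w 0.274 j [0.01 0.29 1.46 0.01 1.42 0.99]
mast in tool [0.01032012 0.03333327 0.0062505 ]
```

Emit:
{"api": "step_arm", "payload": {"plan": [[0.2, 0.3, 0.4, 0.25, 0, 0.25, 0.45], [0, 0, 0.7, 0.17, 0, 0, 0.45], [0, 0, 0.8, 0.17, 0, 0.05, 0.45], [0, 0, 0.8, 0.17, 0, 0, 0.45], [0, 0, 0.8, 0.17, 0, 0.05, 0.45], [0, 0, 0.8, 0.17, 0, 0, 0.45], [0, 0, 0.8, 0.17, 0, 0.05, 0.45], [0, 0, 0.8, 0.17, 0, 0, 0.45], [0, 0, 0.6, 0.14, 0, 0, 0.45], [0, 0, 0.4, 0.1, 0, 0, 0.45]]}}

```text
time: 12.35
ee_pos: [0.6534, 0.0623, 0.2217]
tcp_rot: [0.009, -0.696, 0.718, 0.001]
wrist_force: [0.2, 2.9, -1.4]
gripper_width: 0.274
```

```bash
python3 - <<'E'
from h import *
o,M=st(); print('mast in tool',M.T@(np.array([.6153,.0623,.215])-o['ee_pos']));go(M,o['ee_pos'],[.651,.0582,.214])
E
```

```text
t 12.35 pos [0.6534 0.0623 0.2217] yaw -91.78 level [-0.13  0.16  0.  ] F [ 0.2  2.9 -1.4] M [0.51 0.02 0.02] w 0.274 j [-0.03  0.29  1.46  0.01  1.38  1.57]
mast in tool [0.00123555 0.03811181 0.00625344]
shift units [0.17 0.09 0.3 ]
```

```bash
python3 - <<'E'
from h import *
import pickle
c=vision.capture('wrist'); save(c,'w4.png'); pickle.dump(c,open('w4.pkl','wb'))
E
```

```text
(no output)
```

View pics/w4.png

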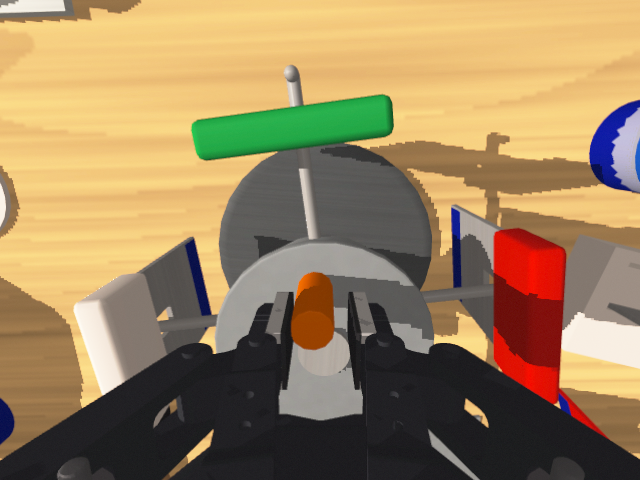

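The green hook bar runs from (313,238) to the tip at (291,72). Next I compute its bearing.

```bash
python3 - <<'E'
from h import *
import pickle
from scipy.optimize import least_squares
c=pickle.load(open('w4.pkl','rb'))
p=plane(c,313,238,.1425);t=plane(c,294,100,.1425);d=t-p;a=np.arctan2(d[1],d[0]);print(p,t,np.degrees(a))
t=plane(c,291,72,.1555);print('tip',t,'mast by tip',t-.145*np.array([np.cos(a),np.sin(a),0]))
ce,s,m=blob(c,(0,0,10),(180,90,105),(215,140,440,250))
cs=np.vstack(cv2.findContours(m,0,cv2.CHAIN_APPROX_NONE)[0])[:,0];P=np.array([plane(c,u,v,.014)[:2] for u,v in cs])
r=least_squares(lambda q:np.linalg.norm(P-q,axis=1)-.11,[.615,.062],loss='cauchy',f_scale=.001);print('foot',r.x,(abs(r.fun)<.003).mean())
E
```

```text
[0.6642102 0.0673412 0.1425   ] [0.7467227  0.07533172 0.1425    ] 5.531278717112709
tip [0.75915348 0.07518746 0.1555    ] mast by tip [0.61482864 0.06121103 0.1555    ]
foot [0.61133697 0.05840569] 0.35765379113018597
```

Emit:
{"api": "step_arm", "payload": {"plan": [[0, 0.1, 0.4, 0.12, 0, 0.2, 0.45], [0, 0, 0.4, 0.1, 0, 0.1, 0.45], [0, 0, 0.3, 0.1, 0, 0, 0.45], [0, 0, 0, 0.05, 0, 0, 0.45]]}}

```text
time: 12.8
ee_pos: [0.6553, 0.0555, 0.2191]
tcp_rot: [0.01, -0.66, 0.751, -0.003]
wrist_force: [0.4, 3.1, -2.3]
gripper_width: 0.273
```

```bash
cat > hook.py <<'E'
from h import *
import sys
def bearing(c,top):
    # green bar (outer part): centre column of bar pixels on rows, from colour: bar is grey on wood
    pass
o,M=st()
c=vision.capture('wrist'); save(c,sys.argv[1])
ce,s,m=blob(c,(50,120,60),(80,255,255),(100,50,480,220)); r=cv2.minAreaRect(np.argwhere(m)[:,::-1].astype(np.float32))
# handle top long edge at z=bar+58 -> direction square to hook
q=cv2.boxPoints(r); e=max([(q[0],q[1]),(q[1],q[2])],key=lambda k:np.linalg.norm(k[0]-k[1]))
A,B=[plane(c,*k,.2005) for k in e]; d=B-A; print('green handle',ce,np.linalg.norm(d),'hook bearing',(np.degrees(np.arctan2(d[1],d[0]))+180)%180-90)
E
python3 hook.py w5.png
python3 - <<'E'
from h import *
import pickle
c=pickle.load(open('w4.pkl','rb'))
ce,s,m=blob(c,(50,120,60),(80,255,255),(100,50,480,220)); r=cv2.minAreaRect(np.argwhere(m)[:,::-1].astype(np.float32))
q=cv2.boxPoints(r); e=max([(q[0],q[1]),(q[1],q[2])],key=lambda k:np.linalg.norm(k[0]-k[1]))
A,B=[plane(c,*k,.2005) for k in e]; d=B-A; print('w4',ce,np.linalg.norm(d),(np.degrees(np.arctan2(d[1],d[0]))+180)%180-90)
E
```

```text
t 12.8 pos [0.6553 0.0555 0.2191] yaw -97.42 level [-0.21  0.13  0.  ] F [ 0.4  3.1 -2.3] M [ 0.36 -0.12 -0.08] w 0.273 j [-0.04  0.29  1.47  0.01  1.37  1.66]
green handle [306.54905954 131.66754523] 0.08640941769294173 hook bearing -4.7620158257985565
w4 [293.19046458 127.33886111] 0.08672814378392273 5.292196961690905
```

Emit:
{"api": "step_arm", "payload": {"plan": [[0, 0, 0.2, 0.09, 0, 0, 0.45], [0, 0, 0, 0, 0, 0, 0.45], [0, 0, 0, -0.1, 0, 0, 0], [0, 0, 0, 0, 0, 0, -0.3], [0, 0, 0, 0, 0, -0.5, -0.3], [0, 0, 0, 0, 0, -1, -0.3], [0, 0, 0, 0, 0, -1, -0.3], [-0.2, 0.1, 0, 0, 0, -1, -1], [0, 0, 0, 0, 0, -1, -1], [0, 0, 0, 0, 0, -1, -1]]}}

```text
time: 13.85
ee_pos: [0.6523, 0.0518, 0.3632]
tcp_rot: [-0.002, -0.653, 0.757, 0.0]
wrist_force: [0.7, 0.0, 0.0]
gripper_width: 0.998
```

```bash
python3 hook.py w6.png
```

```text
t 13.85 pos [0.6523 0.0518 0.3632] yaw -98.47 level [ 0.03 -0.03  0.  ] F [0.7 0.  0. ] M [ 0.05 -0.02  0.01] w 0.998 j [-0.04  0.25  1.25 -0.    1.65  1.68]
green handle [314.98626145 131.02706078] 0.08734948923771342 hook bearing -8.417260231432508
```

Emit:
{"api": "step_arm", "payload": {"plan": [[0, 0, 0, 1, 0.18, 0, -1], [0, 0, 0, 1, 0.18, 0, -1], [0, 0, 0, 1, 0.18, 0, -1], [0, 0, 0, 1, 0.18, 0, -1], [0, 0, 0, 1, 0.18, 0, -1], [0, 0, 0, 1, 0.18, 0, -1], [0, 0, 0, 1, 0.18, 0, -1], [0, 0, 0, 1, 0.18, 0, -1], [0, 0, 0, 1, 0.18, 0, -1], [0, 0, 0, 1, 0.18, 0, -1], [0, 0, 0, 1, 0.18, 0, -1], [0, 0, 0, 1, 0.18, 0, -1]]}}

```text
time: 15.1
ee_pos: [0.5545, -0.2478, 0.3871]
tcp_rot: [0.006, -0.655, 0.756, -0.013]
wrist_force: [0.7, -0.3, -0.2]
gripper_width: 0.999
```

Emit:
{"api": "step_arm", "payload": {"plan": [[0, 0, -1, 0, 0, 0, -1], [0, 0, -1, 0, 0, 0, -1], [0, 0, -1, 0, 0, 0, -1], [0, 0, -1, 0, 0, 0, -1], [0, 0, -1, 0, 0, 0, -1], [0, 0, -1, 0, 0, 0, -1], [0, 0, -1, 0, 0, 0, -1], [0, 0, -1, 0, 0, 0, -1], [0, 0, -1, 0, 0, 0, -1], [0, 0, -1, 0, 0, 0, -1], [0, 0, -1, 0, 0, 0, -1], [0, 0, -1, 0, 0, 0, -1]]}}

```text
time: 16.3
ee_pos: [0.5508, -0.2562, 0.3997]
tcp_rot: [0.007, 0.95, -0.312, 0.021]
wrist_force: [0.5, 0.5, -0.0]
gripper_width: 1.0
```

Emit:
{"api": "step_arm", "payload": {"plan": [[0, 0, -1, 0, 0, 0, -1], [0, 0, -1, 0, 0, 0, -1], [0, 0, -1, 0, 0, 0, -1], [0, 0, -1, 0, 0, 0, -1], [0, 0, 0, 0, 0, 0, -1]]}}

```text
time: 16.8
ee_pos: [0.55, -0.2574, 0.4051]
tcp_rot: [0.013, 0.991, -0.135, 0.022]
wrist_force: [0.0, -0.3, -0.1]
gripper_width: 0.999
```

```bash
python3 - <<'E'
from h import *
import pickle
o,M=st()
c=vision.capture('wrist'); save(c,'w7.png'); pickle.dump(c,open('w7.pkl','wb'))
print('expected handle px',proj(c,[.551,-.245,.154]))
a=vision.capture('scene'); save(a,'s1.png',(195,185,395,310),4); pickle.dump(a,open('s1.pkl','wb'))
E
```

```text
t 16.8 pos [ 0.55   -0.2574  0.4051] yaw -15.44 level [ 0.23 -0.53  0.  ] F [ 0.  -0.3 -0.1] M [-0.06 -0.02  0.04] w 0.999 j [-0.56  0.09  1.36 -0.01  1.65 -0.29]
expected handle px [308.83025547 190.81631731]
```

View pics/w7.png

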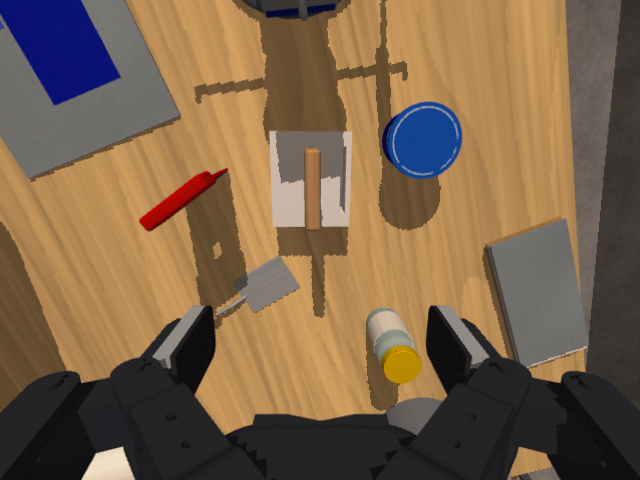

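The handle runs (313,149)–(313,230), so the jaws are already square to it. The red look-alike at (185,200) is well clear.

```bash
python3 - <<'E'
from h import *
import pickle
c=pickle.load(open('w7.pkl','rb'))
A,B=plane(c,313,150,.154),plane(c,313.5,230,.15);print(A,B,(A+B)/2,np.linalg.norm(A-B),np.degrees(np.arctan2(*(A-B)[[1,0]])))
m=(A+B)/2
print('blk',[plane(c,*q,.048) for q in((270,131),(352,131),(350,228),(273,228))])
o,M=st(); M2=M@R.from_rotvec(np.radians(5*np.array([.23,-.53,0]))).as_matrix(); go(M2,o['ee_pos'],[m[0],m[1],.20])
E
```

```text
[ 0.56708947 -0.20478167  0.154     ] [ 0.54370155 -0.29009344  0.15      ] [ 0.55539551 -0.24743755  0.152     ] 0.08854994831752158 74.66922560712615
blk [array([ 0.52060156, -0.17211883,  0.048     ]), array([ 0.62492008, -0.20084511,  0.048     ]), array([ 0.59028587, -0.32917599,  0.048     ]), array([ 0.48432227, -0.29856759,  0.048     ])]
t 16.9 pos [ 0.5501 -0.2574  0.405 ] yaw -15.62 level [ 0.23 -0.53  0.  ] F [-0.2  0.9 -0.2] M [-0.02  0.03 -0.01] w 0.996 j [-0.56  0.09  1.36 -0.01  1.65 -0.29]
shift units [ 0.09 -0.44  8.2 ]
```

Emit:
{"api": "step_arm", "payload": {"plan": [[0.2, -0.5, 0, 0, 0, 0, -1], [0, 0, 0, 0.1, -0.4, 1, -1], [0, 0, 0, 0, 0, 1, -1], [0, 0, 0, 0, 0, 1, -1], [0, 0, 0, 0, 0, 1, -1], [0, 0, 0, 0, 0, 1, -1], [0, 0, 0, 0, 0, 1, -1], [0, 0, 0, 0, 0, 1, -1], [0, 0, 0, 0, 0, 0.5, -1], [0, 0, 0, 0, 0, 0, -1]]}}

```text
time: 17.9
ee_pos: [0.5568, -0.2504, 0.2154]
tcp_rot: [0.003, 0.989, -0.147, 0.004]
wrist_force: [-0.4, -0.4, -0.9]
gripper_width: 1.0
```

```bash
python3 - <<'E'
from h import *
import pickle
o,M=st(); go(M,o['ee_pos'],[.5554,-.2474,.120])
c=vision.capture('wrist'); save(c,'w8.png'); pickle.dump(c,open('w8.pkl','wb'))
ce,s,m=blob(c,(4,60,50),(16,255,255),(270,150,400,400));print(ce,s)
q=cv2.boxPoints(cv2.minAreaRect(np.argwhere(m)[:,::-1].astype(np.float32)));H=np.array([plane(c,*k,.154)[:2] for k in q]);print(q,H,H.mean(0))
E
```

```text
t 17.9 pos [ 0.5568 -0.2504  0.2154] yaw -16.9 level [ 0.06 -0.09  0.  ] F [-0.4 -0.4 -0.9] M [-0.01  0.01  0.01] w 1.0 j [-0.55  0.19  1.59 -0.    1.35 -0.25]
shift units [-0.12 -0.12  3.82]
[341.65598841 291.08668706] [  270   150   130   250 12424]
[[270.      149.99998]
 [399.      149.99998]
 [399.      398.99994]
 [270.      398.99994]] [[ 0.54849233 -0.17976836]
 [ 0.61607967 -0.20030136]
 [ 0.57844571 -0.35961411]
 [ 0.49500129 -0.3337297 ]] [ 0.55950475 -0.26835338]
```

View pics/w8.png

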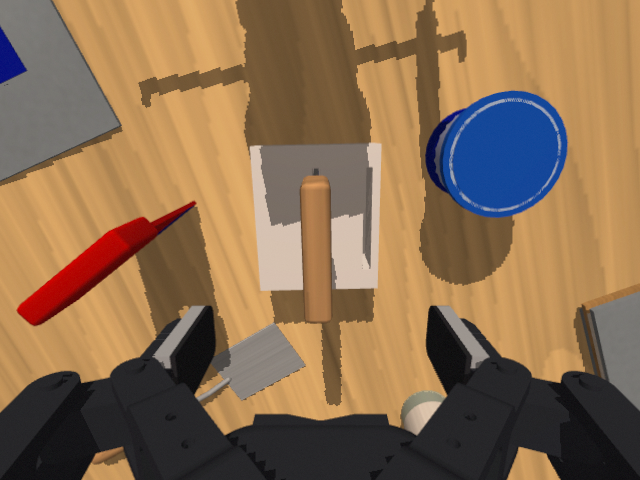

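Top of handle spans (316,187)–(318,320), nearly centred between the jaws.

```bash
python3 - <<'E'
from h import *
import pickle
c=pickle.load(open('w8.pkl','rb'))
A,B=plane(c,316,187,.154),plane(c,318,320,.154);m=(A+B)/2;print(A,B,m,np.linalg.norm(A-B),np.degrees(np.arctan2(*(A-B)[[1,0]])))
o,M=st(); go(M,o['ee_pos'],[m[0],m[1],.120])
E
```

```text
[ 0.56664305 -0.20631992  0.154     ] [ 0.54333772 -0.28651152  0.154     ] [ 0.55499039 -0.24641572  0.154     ] 0.08350947415836125 73.7950474552825
t 17.95 pos [ 0.5572 -0.2506  0.2165] yaw -16.9 level [ 0.06 -0.11  0.  ] F [-0.3 -1.  -0.1] M [0.01 0.03 0.05] w 0.997 j [-0.55  0.19  1.59 -0.    1.35 -0.25]
shift units [-0.17 -0.16  3.86]
```

Emit:
{"api": "step_arm", "payload": {"plan": [[0, -0.1, -0.1, -0.17, -0.16, 0.5, -1], [0, 0, 0, 0, 0, 1, -1], [0, 0, 0, 0, 0, 1, -1], [0, 0, 0, 0, 0, 0.8, -1], [0, 0, 0, 0, 0, 0.3, -1], [0, 0, 0, 0, 0, 0, -1]], "squeeze": 40}}

```text
time: 18.55
ee_pos: [0.5589, -0.2476, 0.1311]
tcp_rot: [0.005, 0.99, -0.142, 0.006]
wrist_force: [-0.3, 0.2, -0.4]
gripper_width: 0.999
```

```bash
python3 - <<'E'
from h import *
o,M=st(); go(M,o['ee_pos'],[.5550,-.2464,.120])
E
```

```text
t 18.55 pos [ 0.5589 -0.2476  0.1311] yaw -16.37 level [ 0.1  -0.15  0.  ] F [-0.3  0.2 -0.4] M [-0.04 -0.04  0.01] w 0.999 j [-0.54  0.27  1.67 -0.01  1.19 -0.26]
shift units [-0.17 -0.01  0.44]
```

Emit:
{"api": "step_arm", "payload": {"plan": [[0.1, -0.15, 0, -0.17, 0, 0.45, -1], [0, 0, 0, 0, 0, 0, -1], [0, 0, 0, 0, 0, 0, 0], [0, 0, 0, 0, 0, 0, 0.3], [0, 0, 0, 0, 0, 0, 0.6], [0, 0, 0, 0, 0, 0, 1], [0, 0, 0, 0, 0, 0, 1], [0, 0, 0, 0, 0, 0, 1], [0, 0, 0, 0, 0, 0, 1]], "squeeze": 40}}

```text
time: 19.45
ee_pos: [0.5571, -0.248, 0.1244]
tcp_rot: [0.001, 0.99, -0.142, 0.003]
wrist_force: [-0.1, -0.7, 0.5]
gripper_width: 0.204
```

```bash
python3 - <<'E'
from h import *
o,M=st()
E
```

```text
t 19.45 pos [ 0.5571 -0.248   0.1244] yaw -16.35 level [ 0.02 -0.07  0.  ] F [-0.1 -0.7  0.5] M [ 0.01  0.01 -0.04] w 0.204 j [-0.55  0.28  1.67 -0.    1.19 -0.26]
```

Emit:
{"api": "step_arm", "payload": {"plan": [[0, 0, 0, 0, 0, -0.3, 1], [0, 0, 0, 0, 0, -0.5, 1], [0, 0, 0, 0, 0, -0.8, 1], [0, 0, 0, 0, 0, -0.9, 1], [0, 0, 0, 0, 0, -0.9, 1], [0, 0, 0, 0, 0, -0.9, 1], [0, 0, 0, 0, 0, -0.9, 1], [0, 0, 0, 0, 0, -0.9, 1], [0, 0, 0, 0, 0, 0, 1]]}}

```text
time: 20.35
ee_pos: [0.5562, -0.2468, 0.2873]
tcp_rot: [0.001, 0.99, -0.142, 0.004]
wrist_force: [0.2, 0.3, -1.8]
gripper_width: 0.205
```

```bash
python3 - <<'E'
from h import *
o,M=st(); 
th=np.radians(8.4); Mt=np.array([[np.cos(th),-np.sin(th),0],[-np.sin(th),-np.cos(th),0],[0,0,-1.]]).T
print('rotvec units',np.degrees(R.from_matrix(M.T@Mt).as_rotvec())/5)
go(M,o['ee_pos'],[.430,.0885,.28])
E
```

```text
t 20.35 pos [ 0.5562 -0.2468  0.2873] yaw -16.34 level [ 0.01 -0.08  0.  ] F [ 0.2  0.3 -1.8] M [-0.07 -0.04  0.01] w 0.205 j [-0.55  0.14  1.51  0.    1.48 -0.26]
rotvec units [ 0.01637946 -0.08277148 -1.58803972]
shift units [ -8.62 -11.45   0.22]
```

Emit:
{"api": "step_arm", "payload": {"plan": [[0, 0, 0, -0.4, -0.5, 0, 1], [0, 0, 0, -0.7, -0.95, 0, 1], [0, 0, 0, -0.7, -0.95, 0, 1], [0, 0, 0, -0.7, -0.95, 0, 1], [0, 0, 0, -0.7, -0.95, 0, 1], [0, 0, 0, -0.7, -0.95, 0, 1], [0, 0, 0, -0.7, -0.95, 0, 1], [0, 0, 0, -0.7, -0.95, 0, 1], [0, 0, 0, -0.7, -0.95, 0, 1], [0, 0, 0, -0.7, -0.95, 0, 1], [0, 0, 0, -0.7, -0.95, 0, 1], [0, 0, 0, -0.4, -0.5, 0, 1]]}}

```text
time: 21.55
ee_pos: [0.4336, 0.0704, 0.2756]
tcp_rot: [0.0, 0.989, -0.145, -0.002]
wrist_force: [0.4, 0.1, -3.0]
gripper_width: 0.203
```

Emit:
{"api": "step_arm", "payload": {"plan": [[0, 0, -0.5, 0, 0, 0, 1], [0, 0, -0.7, 0, 0, 0, 1], [0, 0, -0.4, 0, 0, 0, 1], [0, 0, 0, 0, 0, 0, 1]]}}

```text
time: 21.95
ee_pos: [0.4301, 0.0738, 0.272]
tcp_rot: [-0.0, 0.998, -0.07, -0.004]
wrist_force: [-1.2, 0.8, -1.2]
gripper_width: 0.206
```

```bash
cat > pose.py <<'E'
from h import *
import sys
o,M=st(); q=[float(x) for x in sys.argv[1:5]]
th=np.radians(q[3]); Mt=np.array([[np.cos(th),np.sin(th),0],[np.sin(th),-np.cos(th),0],[0,0,-1.]])
print('turn units',np.round(np.degrees(R.from_matrix(M.T@Mt).as_rotvec())/5,2)); go(M,o['ee_pos'],q[:3])
E
python3 pose.py .430 .0885 .28 -8.4
python3 - <<'E'
from h import *
import pickle
a,b,c=[vision.capture(n) for n in('scene','side','wrist')]
pickle.dump((a,b,c),open('three.pkl','wb'))
A=a['img'][185:310,235:435,::-1];B=b['img'][165:315,245:445,::-1]
S=np.vstack([cv2.resize(A,(480,300),interpolation=2),cv2.resize(B,(400,300),interpolation=2) if 0 else cv2.resize(B,(480,360),interpolation=2)])[:600]
cv2.imwrite('pics/app.png',S)
E
```

```text
t 21.95 pos [0.4301 0.0738 0.272 ] yaw -8.04 level [ 0.    0.09 -0.  ] F [-1.2  0.8 -1.2] M [ 0.01  0.01 -0.03] w 0.206 j [-0.01 -0.27  1.93  0.    1.49  0.13]
turn units [0.   0.09 0.07]
shift units [-0.09 -0.58 -0.32]
```

View pics/app.png

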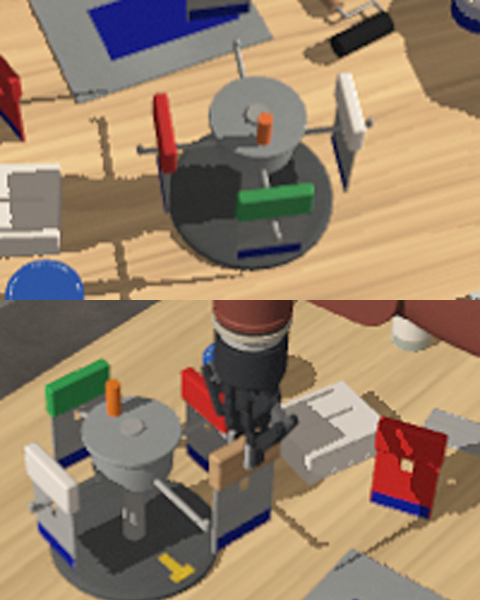

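```bash
python3 - <<'E'
from h import *
import pickle
a,b,c=pickle.load(open('three.pkl','rb'))
print('tip',tri(ray(a,334.2,202.5),ray(b,331.7,258.75)),'pred scene/side',[proj(k,[.615-.145*np.cos(np.radians(8.4)),.0615+.145*np.sin(np.radians(8.4)),.152]) for k in(a,b)])
for z in(.1425,.15):print(plane(b,331.7,258.75,z),plane(a,334.2,202.5,z))
print('root side', plane(b,245+160/2.4,165+(483-300)/2.4,.1425), 'mid', plane(b,245+185/2.4,165+(508-300)/2.4,.1425))
# precise rectified look at bar in side & wrist: crops
i=b['img'][225:270,300:345,::-1]; j=a['img'][190:220,320:350,::-1]; 
k=c['img'][:300,150:500,::-1]
S=np.zeros((600,800,3),np.uint8); S[:300,:300]=cv2.resize(i,(300,300),interpolation=2);S[:300,300:600]=cv2.resize(j,(300,300),interpolation=2);S[300:600,:350]=k
cv2.imwrite('pics/det.png',S)
E
```

```text
tip (array([0.46900446, 0.08898027, 0.14898674]), np.float64(0.006704644124559552)) pred scene/side [array([331.59203741, 202.58135626]), array([331.41566304, 256.64359657])]
[0.47156341 0.08120421 0.1425    ] [0.46675904 0.09331648 0.1425    ]
[0.4668085  0.08660525 0.15      ] [0.47217242 0.09113085 0.15      ]
root side [0.55954854 0.07006858 0.1425    ] mid [0.50959299 0.07970518 0.1425    ]
```

View pics/det.png

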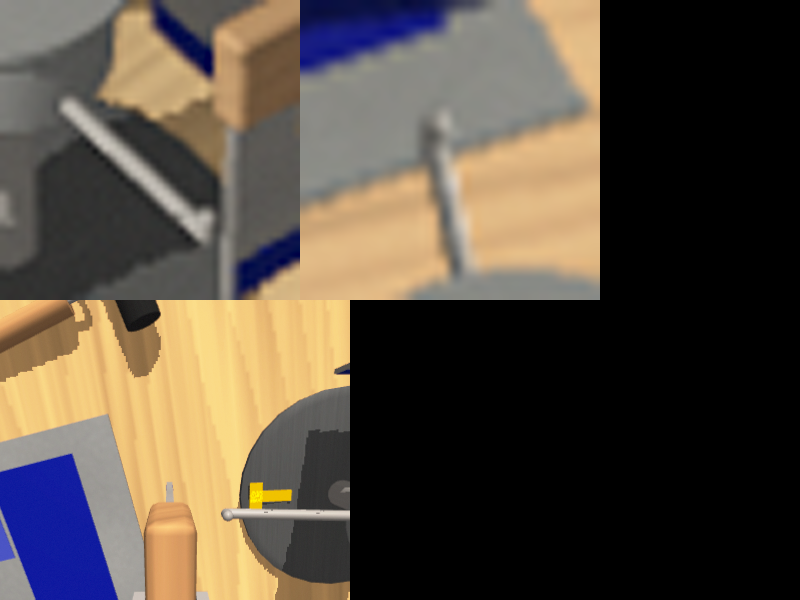

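```bash
python3 - <<'E'
from h import *
import pickle
a,b,c=pickle.load(open('three.pkl','rb'))
o,M=st(); p=o['ee_pos']
for y in(-.045,):
  for z in(-.0296,.0164): print('far end',z,proj(c,p+M@[0,y,z]))
print('blade far edge mid/bottom',proj(c,p+M@[0,-.042,.05]),proj(c,p+M@[0,-.042,.1164]))
for q in((378,213.5),(420,214.5),(460,215.3),(495,216)):
  w=plane(c,*q,.1425 if q[0]>385 else .153); t=M.T@(w-p); print(q,w,'tool',t)
# bar centre rows by brightness
g=cv2.cvtColor(c['img'],cv2.COLOR_RGB2GRAY).astype(float)
for u in(410,430,450,470,490):
  col=g[200:230,u]; print(u,np.round(col[8:24]).astype(int))
h=cv2.cvtColor(c['img'],cv2.COLOR_RGB2HSV)
print(h[195:240:3,320].tolist())
E
```

```text
t 22.1 pos [0.4303 0.0735 0.2723] yaw -8.14 level [ 0.    0.09 -0.  ] F [ 0.4 -0.2 -3.1] M [ 0.02  0.   -0.04] w 0.209 j [-0.01 -0.27  1.93  0.    1.49  0.13]
far end -0.0296 [325.63924123 224.98101663]
far end 0.0164 [324.22931323 201.30379162]
blade far edge mid/bottom [323.5911293 196.5049214] [322.83381504 182.30909811]
(378, 213.5) [0.47251306 0.08656746 0.153     ] tool [ 0.04082767 -0.01889414  0.1190195 ]
(420, 214.5) [0.50560898 0.07897712 0.1425    ] tool [ 0.07474606 -0.0160693   0.12925501]
(460, 215.3) [0.53580627 0.07407924 0.1425    ] tool [ 0.10533173 -0.01549857  0.12901611]
(495, 216) [0.56213919 0.06980186 0.1425    ] tool [ 0.1320042  -0.01499463  0.12880778]
410 [189 194 210 221 228 214 191 166 142 116  92  85  89  89  89  88]
430 [ 93 146 207 218 224 217 197 174 151 126 100  87  86  87  87  87]
450 [ 51 125 202 212 220 219 202 183 160 135 108  83  61  51  50  51]
470 [ 49  86 149 194 213 212 207 189 167 143 118  90  69  53  52  52]
490 [ 51  63 141 205 214 216 208 193 175 151 126 100  79  55  51  50]
[[16, 24, 183], [14, 23, 186], [13, 46, 190], [15, 139, 225], [14, 140, 222], [15, 141, 230], [15, 140, 224], [14, 144, 215], [15, 141, 219], [16, 134, 237], [19, 129, 249], [18, 128, 249], [17, 134, 242], [15, 140, 230], [15, 141, 223]]
```

Emit:
{"api": "step_arm", "payload": {"plan": [[0, 0.1, 0.15, -0.1, -0.35, 0, 1], [0, 0, 0, 0, -0.35, 0.5, 1], [0, 0, 0, 0, 0, 0.8, 1], [0, 0, 0, 0, 0, 0.8, 1], [0, 0, 0, 0, 0, 0.8, 1], [0, 0, 0, 0, 0, 0.5, 1], [0, 0, 0, 0, 0, 0, 1]]}}

```text
time: 22.8
ee_pos: [0.4304, 0.0923, 0.1804]
tcp_rot: [0.0, 0.997, -0.079, -0.0]
wrist_force: [-0.8, 0.1, -2.2]
gripper_width: 0.206
```

```bash
python3 pose.py .4324 .0913 .1824 -9.2
```

```text
t 22.8 pos [0.4304 0.0923 0.1804] yaw -9.08 level [ 0.  0. -0.] F [-0.8  0.1 -2.2] M [ 0.02  0.04 -0.01] w 0.206 j [ 0.03 -0.19  2.04 -0.    1.29  0.19]
turn units [0.   0.   0.02]
shift units [ 0.08  0.03 -0.08]
```

Nicely level. I'll look from here to check lateral alignment numerically before inserting.

```bash
python3 - <<'E'
from h import *
import pickle
a,b,c=[vision.capture(n) for n in('scene','side','wrist')]
pickle.dump((a,b,c),open('three2.pkl','wb'))
o,M=st(); p=o['ee_pos']
hs=cv2.cvtColor(c['img'],cv2.COLOR_RGB2HSV)
for u in range(380,620,30):
  col=hs[:,u]; m=(col[:,1]<40)&(col[:,2]>90); r=np.nonzero(m[120:330])[0]+120
  if len(r):
    runs=np.split(r,np.nonzero(np.diff(r)>1)[0]+1); runs=[k for k in runs if 8<len(k)<40]
    for k in runs: print(u,k[0],k[-1],'tool',np.round(M.T@(plane(c,u,k.mean(),.1425)-p),4))
E
```

```text
t 22.95 pos [0.4324 0.0923 0.1835] yaw -9.09 level [-0.01 -0.06  0.  ] F [ 0.7 -0.7 -2.7] M [-0.01  0.02 -0.02] w 0.204 j [ 0.03 -0.2   2.04 -0.    1.29  0.19]
410 272 284 tool [0.0466 0.0012 0.0412]
440 146 163 tool [ 0.0567 -0.064   0.0413]
440 270 284 tool [0.0628 0.0006 0.0413]
470 120 134 tool [ 0.0699 -0.0768  0.0414]
470 270 284 tool [0.0791 0.0006 0.0414]
500 271 284 tool [0.0954 0.0009 0.0415]
530 127 139 tool [ 0.0991 -0.074   0.0416]
530 271 284 tool [0.1116 0.0009 0.0416]
560 120 134 tool [ 0.113  -0.0767  0.0416]
560 271 284 tool [0.1278 0.0009 0.0416]
590 228 257 tool [ 0.1397 -0.0189  0.0417]
```

Emit:
{"api": "step_arm", "payload": {"plan": [[0, 0, 0, 0.2, 0, 0.02, 1], [0, 0, 0, 0.3, 0, 0.02, 1], [0, 0, 0, 0.3, 0, 0, 1], [0, 0, 0, 0.2, 0, 0, 1], [0, 0, 0, 0.1, 0, 0, 1], [0, 0, 0, 0, 0, 0, 1]]}}

```text
time: 23.55
ee_pos: [0.4655, 0.0874, 0.1868]
tcp_rot: [-0.001, 0.997, -0.08, 0.006]
wrist_force: [0.1, -0.0, -2.4]
gripper_width: 0.199
```

```bash
python3 pose.py .5015 .0800 .1824 -9.2
```

```text
t 23.55 pos [0.4655 0.0874 0.1868] yaw -9.12 level [-0.02 -0.15  0.  ] F [ 0.1 -0.  -2.4] M [ 0.01  0.02 -0.04] w 0.199 j [ 0.02 -0.12  1.97 -0.    1.28  0.18]
turn units [-0.02 -0.15  0.02]
shift units [1.47 0.06 0.19]
```

Emit:
{"api": "step_arm", "payload": {"plan": [[0, -0.15, 0, -0.1, 0.03, 0.17, 1], [0, 0, 0, 0, 0, 0, 1], [0, 0, 0, 0, 0, 0, 1]]}}

```text
time: 23.85
ee_pos: [0.4623, 0.087, 0.1817]
tcp_rot: [-0.001, 0.997, -0.08, -0.001]
wrist_force: [-0.3, 0.3, -3.1]
gripper_width: 0.201
```

```bash
python3 pose.py .5015 .0800 .1824 -9.2
```

```text
t 23.85 pos [0.4623 0.087  0.1817] yaw -9.12 level [-0.02  0.03  0.  ] F [-0.3  0.3 -3.1] M [-0.02 -0.04  0.04] w 0.201 j [ 0.02 -0.11  1.97  0.    1.29  0.17]
turn units [-0.02  0.03  0.02]
shift units [ 1.59  0.03 -0.03]
```

Emit:
{"api": "step_arm", "payload": {"plan": [[0, 0, 0, 0.1, 0, 0, 1], [0, 0, 0, 0.1, 0, 0.01, 1], [0, 0, 0, 0.1, 0, 0.01, 1]]}}

```text
time: 24.15
ee_pos: [0.4696, 0.0859, 0.181]
tcp_rot: [-0.001, 0.997, -0.079, -0.001]
wrist_force: [0.9, 1.1, -3.1]
gripper_width: 0.203
```

```bash
python3 pose.py .5015 .0800 .1824 -9.2
```

```text
t 24.15 pos [0.4696 0.0859 0.181 ] yaw -9.1 level [-0.02  0.03  0.  ] F [ 0.9  1.1 -3.1] M [-0.03  0.01  0.01] w 0.203 j [ 0.01 -0.09  1.95  0.    1.28  0.17]
turn units [-0.02  0.03  0.02]
shift units [ 1.3   0.03 -0.06]
```

Emit:
{"api": "step_arm", "payload": {"plan": [[0, 0, 0, 0, 0, -0.05, 1], [0, 0, 0, 0.1, 0, 0, 1], [0, 0, 0, 0.1, 0, 0, 1]]}}

```text
time: 24.45
ee_pos: [0.4752, 0.085, 0.1825]
tcp_rot: [-0.001, 0.997, -0.079, -0.001]
wrist_force: [0.3, 0.3, -2.7]
gripper_width: 0.203
```

Emit:
{"api": "step_arm", "payload": {"plan": [[0, 0, 0, 0.1, 0, 0, 1], [0, 0, 0, 0.1, 0, 0, 1]]}}

```text
time: 24.65
ee_pos: [0.4807, 0.0842, 0.1826]
tcp_rot: [-0.001, 0.997, -0.079, -0.001]
wrist_force: [0.0, -0.5, -3.1]
gripper_width: 0.209
```

```bash
python3 pose.py .5015 .0800 .1824 -9.2
```

```text
t 24.65 pos [0.4807 0.0842 0.1826] yaw -9.1 level [-0.02  0.03  0.  ] F [ 0.  -0.5 -3.1] M [ 0.02 -0.02  0.01] w 0.209 j [ 0.01 -0.07  1.93  0.    1.29  0.17]
turn units [-0.02  0.03  0.02]
shift units [0.85 0.03 0.01]
```

Emit:
{"api": "step_arm", "payload": {"plan": [[0, 0, 0, 0.12, 0, 0, 1], [0, 0, 0, 0.12, 0, 0, 1], [0, 0, 0, 0.12, 0, 0, 1], [0, 0, 0, 0.1, 0, 0, 1], [0, 0, 0, 0, 0, 0, 1]]}}

```text
time: 25.15
ee_pos: [0.4935, 0.0821, 0.1825]
tcp_rot: [-0.001, 0.997, -0.079, -0.001]
wrist_force: [-0.3, 0.1, -2.9]
gripper_width: 0.203
```

```bash
python3 pose.py .5015 .0800 .1824 -9.2; python3 - <<'E'
from h import *
c=vision.capture('side'); cv2.imwrite('pics/side_in.png',cv2.resize(c['img'][190:310,260:380,::-1],(600,600),interpolation=2))
E
```

```text
t 25.15 pos [0.4935 0.0821 0.1825] yaw -9.11 level [-0.02  0.03  0.  ] F [-0.3  0.1 -2.9] M [-0.02 -0.01  0.01] w 0.203 j [ 0.01 -0.04  1.9   0.    1.28  0.16]
turn units [-0.02  0.03  0.02]
shift units [0.33 0.03 0.  ]
```

View pics/side_in.png

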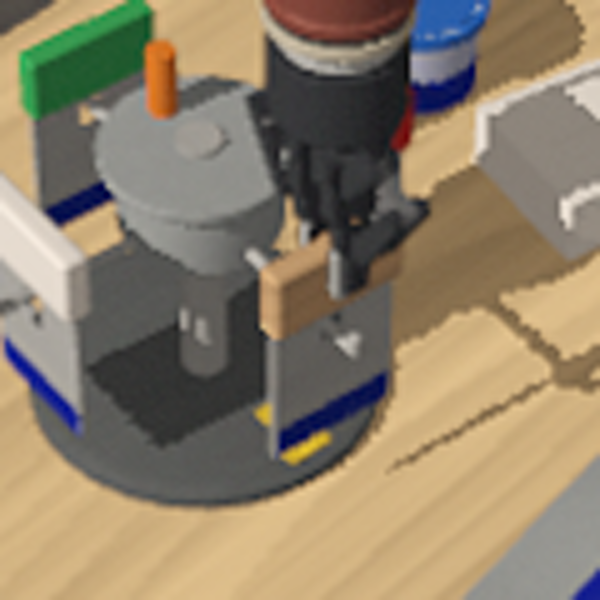

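The hook tip shows through the hole at (345,342), so the scraper is threaded. Now lower slowly.

Emit:
{"api": "step_arm", "payload": {"plan": [[0, 0, 0, 0, 0, 0.12, 1], [0, 0, 0, 0, 0, 0.12, 1], [0, 0, 0, 0, 0, 0.08, 1], [0, 0, 0, 0, 0, 0, 1]]}}

```text
time: 25.6
ee_pos: [0.4928, 0.0822, 0.1734]
tcp_rot: [-0.001, 0.997, -0.079, -0.002]
wrist_force: [0.6, -0.1, -3.0]
gripper_width: 0.205
```

Emit:
{"api": "step_arm", "payload": {"plan": [[0, 0, 0, 0, 0, 0.04, 1], [0, 0, 0, 0, 0, 0.04, 1]]}}

```text
time: 25.8
ee_pos: [0.4927, 0.0822, 0.1713]
tcp_rot: [-0.001, 0.997, -0.079, -0.002]
wrist_force: [0.3, -0.5, -1.7]
gripper_width: 0.202
```

```bash
python3 pose.py .4935 .0821 .1709 -9.2
```

```text
t 25.8 pos [0.4927 0.0822 0.1713] yaw -9.1 level [-0.02  0.04  0.  ] F [ 0.3 -0.5 -1.7] M [ 0.02  0.07 -0.  ] w 0.202 j [ 0.01 -0.03  1.91  0.    1.26  0.16]
turn units [-0.02  0.04  0.02]
shift units [0.03 0.   0.02]
```

Emit:
{"api": "step_arm", "payload": {"plan": [[0, 0, 0, 0, 0, 0.03, 1], [0, 0, 0, 0, 0, 0, 1]]}}

```text
time: 26.0
ee_pos: [0.4928, 0.0823, 0.1709]
tcp_rot: [-0.001, 0.997, -0.079, -0.001]
wrist_force: [-0.8, -0.1, -0.5]
gripper_width: 0.204
```

Emit:
{"api": "step_arm", "payload": {"plan": [[0, 0, 0, 0, 0, 0, 0.52], [0, 0, 0, 0, 0, 0, 0.45], [0, 0, 0, 0, 0, 0, 0.35], [0, 0, 0, 0, 0, 0, 0.25], [0, 0, 0, 0, 0, 0, 0.2], [0, 0, 0, 0, 0, 0, 0.2]], "squeeze": 20}}

```text
time: 26.6
ee_pos: [0.4944, 0.0823, 0.1726]
tcp_rot: [-0.001, 0.997, -0.079, 0.001]
wrist_force: [-0.8, 0.4, -0.1]
gripper_width: 0.402
```

```bash
python3 pose.py .4927 .0822 .1709 -9.2
```

```text
t 26.6 pos [0.4944 0.0823 0.1726] yaw -9.1 level [-0.03 -0.01  0.  ] F [-0.8  0.4 -0.1] M [ 0.03 -0.01 -0.04] w 0.402 j [ 0.01 -0.03  1.91  0.    1.26  0.16]
turn units [-0.03 -0.01  0.02]
shift units [-0.06  0.01  0.07]
```

Emit:
{"api": "step_arm", "payload": {"plan": [[0, 0, 0, 0, 0, -0.3, 0.2], [0, 0, 0, 0, 0, -0.5, 0.2], [0, 0, 0, 0, 0, -0.6, 0.2], [0, 0, 0, 0, 0, -0.8, 0.2], [0, 0, 0, 0, 0, -1, 0.2], [0, 0, 0, 0, 0, -1, 0.2], [0, 0, 0, 0, 0, -1, 0.2], [0, 0, 0, 0, 0, -1, 0.2], [0, 0, 0, 0, 0, 0, 0.2]]}}

```text
time: 27.5
ee_pos: [0.494, 0.0819, 0.342]
tcp_rot: [-0.001, 0.997, -0.079, 0.003]
wrist_force: [-0.2, 0.1, -0.3]
gripper_width: 0.4
```

```bash
python3 - <<'E'
from h import *
import pickle
o,M=st()
b=vision.capture('side');c=vision.capture('wrist');a=vision.capture('scene');pickle.dump((a,b,c),open('end.pkl','wb'))
pr=lambda k,p:np.round(proj(k,p),1)
# loose handle: expected centre at bar+58-23+... = z .1775..; search wood-coloured (pale) blob in side around prediction
h=np.array([.493,.0822,.1775]); print('pred handle side',pr(b,h),'wrist',pr(c,[.493,.0822,.2005]))
u,v=map(int,proj(b,h)); ce,s,m=blob(b,(5,60,90),(18,200,255),(u-22,v-18,u+22,v+16)); print('side blob',ce,s)
u,v=map(int,proj(c,[.493,.0822,.2005]));
hs=cv2.cvtColor(c['img'],cv2.COLOR_RGB2HSV)
ce,s,m=blob(c,(10,110,60),(17,175,255),(max(u-40,0),max(v-90,0),u+40,v+90)); print('wrist blob',ce,s)
r=cv2.minAreaRect(np.argwhere(m)[:,::-1].astype(np.float32)); q=cv2.boxPoints(r); e=max([(q[0],q[1]),(q[1],q[2])],key=lambda k:np.linalg.norm(k[0]-k[1]));A,B=[plane(c,*k,.2005) for k in e];d=B-A;print(r,np.linalg.norm(d),np.degrees(np.arctan2(d[1],d[0])))
ce,s,m=blob(a,(50,120,60),(80,255,255),(280,200,420,310));print('green scene',ce)
a0=pickle.load(open('three.pkl','rb'))[0];print(' before',blob(a0,(50,120,60),(80,255,255),(280,200,420,310))[0])
E
```

```text
t 27.5 pos [0.494  0.0819 0.342 ] yaw -9.09 level [-0.04 -0.07  0.  ] F [-0.2  0.1 -0.3] M [-0.06 -0.    0.02] w 0.4 j [ 0.01 -0.14  1.69  0.    1.58  0.16]
pred handle side [326.  246.2] wrist [321.  231.5]
side blob [329.69818182 244.9430303 ] [311 228  36  34 825]
wrist blob [315.88216628 245.6835202 ] [ 280  169   80  152 4727]
((319.30340576171875, 247.55384826660156), (158.01431274414062, 73.48231506347656), 78.26142883300781) 0.13465722180586667 -86.23928079830152
green scene [348.9        268.61081081]
 before [348.79459459 268.59189189]
```

```bash
python3 - <<'E'
from h import *
import pickle
a,b,c=pickle.load(open('end.pkl','rb'))
t=np.radians(80.9);w=np.array([np.cos(t),np.sin(t),0])*.042
for z in(.0545,.0665):print('pred',z,[np.round(proj(b,np.array([.493,.0822,z])+k*w),1) for k in(-1,0,1)])
ce,s,m=blob(b,(110,120,30),(130,255,255),(300,255,345,300));print('blue',ce,s)
v,u=np.nonzero(m);print('ends',[(x,v[u==x].min(),v[u==x].max()) for x in(u.min()+1,(u.min()+u.max())//2,u.max()-1)])
# second frame for motion check
import time
b2=vision.capture('side');print('motion blue',blob(b2,(110,120,30),(130,255,255),(300,255,345,300))[0])
print(np.abs(b2['img'].astype(int)-b['img'])[200:310,250:360].max())
E
```

```text
pred 0.0545 [array([336.7, 269.8]), array([325.3, 276.3]), array([313.7, 282.8])]
pred 0.0665 [array([336.8, 267. ]), array([325.4, 273.5]), array([313.7, 280. ])]
blue [327.32967033 273.98901099] [317 266  22  17  91]
ends [(np.int64(318), np.int64(278), np.int64(281)), (np.int64(327), np.int64(273), np.int64(276)), (np.int64(337), np.int64(266), np.int64(270))]
motion blue [327.38709677 274.01075269]
170
```

```bash
python3 - <<'E'
from h import *
b1=vision.capture('side');b2=vision.capture('side')
d=np.abs(b2['img'].astype(int)-b1['img']).max(2)[200:310,250:360];y,x=np.nonzero(d>40);print(len(x),list(zip(x+250,y+200))[:8])
print('blue',[blob(k,(110,120,30),(130,255,255),(300,255,345,300))[0] for k in(b1,b2)])
manip.job_done(); st()
E
```

```text
1 [(np.int64(337), np.int64(205))]
blue [array([327.40217391, 273.97826087]), array([327.23913043, 274.11956522])]
the job is handed in; nothing more can be done
the job is handed in; nothing more can be done
```

I turned the rack by its crank pin, lifted the wooden-handled scraper out of the block, hung it on the empty hook and handed the job in at about 28 s. No verdict is reported, so these are my own checks:

- **Hook over the arrow:** I turned the crown clockwise with the pin held loosely between the pads. Afterwards the empty hook was 2–3° (about 0.05 rad) off the arrow line, within the 0.15 rad limit. The crown did not move during the hanging.
- **Hook height:** I felt the pin's top at 237.5 mm, which puts the hook bars at 142.5 mm. The scraper first touched the bar within 0.5 mm of the height this predicts.
- **Hanging:** The hook tip was seen through the hole. The wrist force stayed within 1–2 N of the held weight, which passed to the hook before I opened the fingers.
- **After letting go:** The blade's blue edge lay within about 2 pixels of where a straight-hanging scraper should show, and it was still between frames. The gripper had been raised about 170 mm, well clear.

**Not fully checked:**
- I never looked specifically for shifts of the bystanders or swing of the hung scrapers, but nothing looked disturbed in the pictures.
- My colour masks for the wooden handle picked up the table, so I relied on the blue edge instead.

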